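Put the specimen-cutting dies back on their silhouettes

TASK

Tidy up after cutting rubber test pieces: put each of the four steel cutting dies back on the storage pad that shows its own shape and size, flat on the pad, grip up, centred on the silhouette and turned to line up with it. The edges are ground: set each die down, do not drop it. Leave the two rubber test buttons standing where they are.

Things in the scene. Friction and masses are not known exactly. Their poses are not given: they have to be found in the camera images.
- die_long: Loose dark steel specimen-cutting die (long dumbbell), about 0.3 kg: a 12 mm thick plate in the shape of a flat dumbbell 110 mm long (along x): square-ended heads 28 mm wide (along y) and 28 mm long, tapering to a 12 mm waist; on its middle stands an upright steel grip fin, 26 mm long (along x), 12 mm thick (along y), its top 52 mm above the underside. Origin at the centre of the underside, z up. Its shape is the same both ways round.
- die_short: Loose dark steel specimen-cutting die (short dumbbell), about 0.3 kg: a 12 mm thick plate in the shape of a small flat dumbbell 72 mm long (along x): heads 26 mm wide (along y) and 16 mm long, tapering to a 12 mm waist; on its middle stands an upright steel grip fin, 26 mm long (along x), 12 mm thick (along y), its top 52 mm above the underside. Origin at the centre of the underside, z up. Its shape is the same both ways round.
- die_strip: Loose dark steel specimen-cutting die (rectangular strip), about 0.3 kg: a 12 mm thick plate in the shape of a plain rectangle 90 mm long (along x) and 32 mm wide (along y); on its middle stands an upright steel grip fin, 26 mm long (along x), 12 mm thick (along y), its top 52 mm above the underside. Origin at the centre of the underside, z up. Its shape is the same both ways round.
- die_round: Loose dark steel specimen-cutting die (round), about 0.3 kg: a 12 mm thick plate in the shape of a disc 52 mm in diameter; on its middle stands an upright steel grip fin, 26 mm long (along x), 12 mm thick (along y), its top 52 mm above the underside. Origin at the centre of the underside, z up. Its turn about the vertical does not matter.
- pad_long: Fixed white storage pad, 126 x 50 mm (x by y) and 6 mm thick, flat on the bench, with a flat black silhouette in its middle: a flat dumbbell 110 mm long (along x): square-ended heads 28 mm wide (along y) and 28 mm long, tapering to a 12 mm waist. Origin at the centre of the underside (on the bench), z up; x along the silhouette's length.
- pad_short: Fixed white storage pad, 90 x 50 mm (x by y) and 6 mm thick, flat on the bench, with a flat black silhouette in its middle: a small flat dumbbell 72 mm long (along x): heads 26 mm wide (along y) and 16 mm long, tapering to a 12 mm waist. Origin at the centre of the underside (on the bench), z up; x along the silhouette's length.
- pad_strip: Fixed white storage pad, 108 x 54 mm (x by y) and 6 mm thick, flat on the bench, with a flat black silhouette in its middle: a plain rectangle 90 mm long (along x) and 32 mm wide (along y). Origin at the centre of the underside (on the bench), z up; x along the silhouette's length.
- pad_round: Fixed white storage pad, 70 x 70 mm and 6 mm thick, flat on the bench, with a flat black silhouette in its middle: a disc 52 mm in diameter. Origin at the centre of the underside (on the bench), z up.
- button_low: Bystander: loose black rubber test button, an upright disc 29 mm in diameter and 12.5 mm high, standing among the dies. Origin at the centre of its underside.
- button_tall: Bystander: loose black rubber test button, an upright cylinder 25 mm in diameter and 25 mm high, standing among the dies. Origin at the centre of its underside.
Mind the look-alikes: they are no part of the job. Leave any green or turquoise look-alike of the die_short alone. What is shaped like the pad_long but blue is not meant.

How it is judged:
By the outcome, as a careful person would: the job done as asked, in the order asked, and still so for the second after the job is handed in, with the robot touching nothing.
It also fails if it takes over 109 s, if anything falls off the work surface, if the arm or the gripper's body presses on something with over 40 N, if the wrist force passes 120 N, or if a joint passes its speed limit or range.

ROBOT

A 7-joint arm with a two-finger parallel gripper is mounted at the origin on the work surface. World frame = base frame: x ahead of the robot, y to its left, z up, the work surface at z = 0. Lengths are in mm, angles in rad, forces in N, time in s.
With the tool pointing down it reaches from about 425 to 950 mm from the base axis. Payload 4.7 kg.
Tool frame: the origin (TCP) lies at the very end of the fingers, on their centre line; the grasp point (between the pads) lies env.tcp_to_grasp behind it (env.tcp_to_grasp is the distance from the TCP to the grasp point, in mm); z points along the fingers, y is the line along which they close (so a half turn about z gives the same grasp; the last joint's range is limited). The gripper opens to 87 mm and grips with 3 to 60 N. Pads are 19 mm wide; open, the fingers measure 117 mm over their backs; the gripper's body (75 mm by 190 mm) begins 51 mm behind the grasp point.
Start: joints at [-1.196, 0.469, -0.049, 1.532, 0.024, 1.141, -0.082], TCP at [265.18, 620.749, 222.573] pointing down, gripper open.
Joint ranges: [-2.59, 2.59], [-0.33, 1.99], [-1.39, 1.29], [0.1, 2.45], [-1.04, 4.18], [0.21, 1.99], [-2.66, 2.66]. Speed limits (rad/s): [2.57, 2.57, 3.14, 3.14, 3.14, 3.14, 3.14].

INTERFACE

Orientations are given as a unit quaternion [x, y, z, w].
In Python, from workcell import status, snapshot, camera_params, sign_off, env gives the robot as it stands. The module is installed in compiled form; this text tells all that it offers.
- The arm moves only by the tool arm_command, never from a script. Its argument "increments" is a list of rows, each a list of 5 numbers: the opening, from 0 (shut) to 1 (fully open), then the shift along the world's x, y, z each as a share of 120 mm, from -1 to 1, then the turn about the world's z as a share of 360 degrees, from -1 to 1. In form: [[fingers, x, y, z, twist], ...]. A call has 1 to 10 rows; each row is the pose to reach, as a shift and turn from the pose commanded when the call began, turning the shorter way round; what a row does not reach only later rows make up. A row lasts 1/8 s, in which the tool goes at most 62.5 mm and 10.7 degrees, less where a joint would pass 70% of its speed; a pose out of reach is approached as far as the arm can. A call with a number of a shift or a turn outside -1 to 1 is refused whole. A call with a gripper value outside its range is refused whole. The fingers move at their own pace and stop on an object; "grip_force" is the grip in N (left out, the last holds). Time passes only in rows, so rows that repeat a pose let the fingers close. It gives the time, the measured TCP pose, the force, the opening and the grip force at its end, in the units of the state.
- status.read_state(): the state, without advancing time (a new reading comes with each control period).
- snapshot(name): name is "scene" or "top" or "wrist"; returns (picture, depth): 420x560x3 uint8, red, green, blue; 420x560 float32, mm along the optical axis (not along the pixel's ray), 0 where there is no reading.
- camera_params(name): a dict with "fov_y" (degrees; the focal length in pixels is half the picture's height over the tangent of half this angle, whatever the lens; pixels are square), "cx", "cy" (the principal point, pixels), "R" (3x3) and "t" (3): a world point X has camera coordinates R X + t. Camera axes: x right, y down, z forward; pixel columns grow to the right and rows downward; lengths in mm; the calibration is good to about 2 mm. A picture is of the moment at which its call begins: read the wrist's pose just before it. camera_params takes no time and is no camera call; for the wrist camera it gives the pose at the moment of the call.
- sign_off(): hands the job in; it is judged then, once.
The state is a dict: "time": time; "q": joint angles; "joint_velocities": joint speeds; "joint_torque": joint torques, N m; "position": TCP position; "orientation": TCP orientation; "wrist_force": force on the tool from outside, world axes, zero at the start; "ft_torque": the same for the moment, N m; "finger_gap": opening from 0.0 (shut) to 1.0 (fully open); "gripper_force": force on a finger pad.
Only numpy, scipy, OpenCV 4.12 (cv2) and the standard library are available. Lean on these libraries where they do the work, as an engineer would, in place of code of your own. Each camera call takes 0.05 s, during which the arm holds its last target. There are 200 camera calls.

## Working session

There is one attempt and no reset: what is moved stays moved. The work goes in short steps, Python scripts to look and compute and a tool call to move; the robot and the scene stay as the last step left them, time stands still between calls to the robot, and variables do not carry over. Pictures are saved under pics/ and viewed, at most 14 in all, crops included, and the job is handed in when it is done.

Besides the shell and the picture viewer there is one more tool, called after "Call:" by a JSON object that holds its "op" and its "data". arm_command: Moves the arm, as the interface text tells. Shift numbers are shares of 120 mm and turn numbers shares of 360 degrees, none past 1 either way. Its arguments: {"type":"object","properties":{"increments":{"type":"array","items":{"type":"array","items":{"type":"number"}}},"grip_force":{"type":"number"}},"required":["increments"]}

```bash
mkdir -p pics
cat > h.py <<'E'
import numpy as np, cv2
from workcell import status, snapshot, camera_params, env
def grab(n):
    p=camera_params(n); im,d=snapshot(n); return im,d,p
def save(im,f): cv2.imwrite('pics/'+f,cv2.cvtColor(im,cv2.COLOR_RGB2BGR))
def xyz(d,p):
    h,w=d.shape; f=h/2/np.tan(np.radians(p['fov_y'])/2)
    v,u=np.mgrid[:h,:w]
    c=np.stack([(u-p['cx'])/f*d,(v-p['cy'])/f*d,d],-1)
    return (c-np.array(p['t']))@np.array(p['R'])
E
python3 - <<'E'
from h import *
print(env.tcp_to_grasp); s=status.read_state(); print(s)
for n in ('scene','top'):
    im,d,p=grab(n); save(im,n+'0.png'); np.savez(n+'0.npz',im=im,d=d,X=xyz(d,p)); print(n,p)
E
```

```text
18.700000000000003
{'time': 0.0, 'q': array([-1.19591905,  0.46939339, -0.04859264,  1.53370777,  0.02409979,
        1.14098771, -0.08230875]), 'joint_velocities': array([-7.05681636e-04,  9.53511077e-04, -1.44478357e-03,  4.14201236e-04,
       -1.17890677e-03, -3.56772732e-04,  9.02689785e-05]), 'joint_torque': array([ 2.37307177e-05, -5.07981277e+01, -8.04136600e-02, -2.36147475e+01,
       -6.12247456e-02,  3.80768033e-02,  1.91408440e-04]), 'position': array([264.95829322, 620.16577344, 221.52595312]), 'orientation': array([ 2.00509565e-01,  9.79691279e-01, -9.42415861e-04, -1.56307455e-04]), 'wrist_force': array([ 0.25339937,  1.01996209, -0.47052312]), 'ft_torque': array([-0.03926336,  0.01092864,  0.03308863]), 'gripper_force': 0.0, 'finger_gap': 0.9974566912249587}
scene {'fov_y': 44.13907361604521, 'cx': 275.8729836160663, 'cy': 211.26391957981625, 'R': array([[-0.09923611,  0.99502853,  0.00839208],
       [ 0.77553622,  0.08262434, -0.62587282],
       [-0.6234547 , -0.05560083, -0.77987998]]), 't': array([ 130.31944664, -431.95277155, 1591.31996911])}
top {'fov_y': 56.64966176238268, 'cx': 283.2193173403844, 'cy': 211.67567626901183, 'R': array([[ 0.00574078, -0.99994493,  0.00878567],
       [-0.98735371, -0.00706001, -0.15837555],
       [ 0.15842885, -0.00776537, -0.98733986]]), 't': array([-61.34125577, 571.16199867, 806.37062576])}
```

View pics/top0.png

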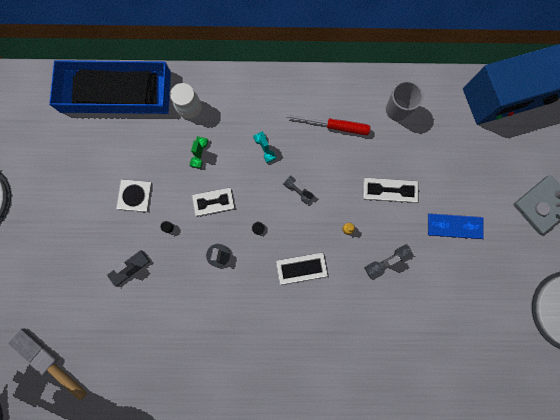

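View pics/scene0.png

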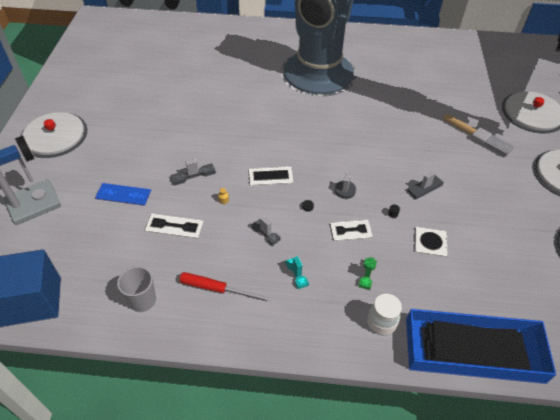

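The top view shows:
- **Dies:** long (389,262), short (300,190), strip (130,268) and round (219,256).
- **Pads:** long (391,190), short (213,202), strip (302,269) and round (134,196).
- **Buttons:** (167,227) and (259,228).
- **Look-alikes:** green dumbbell (199,152), turquoise dumbbell (264,147), and blue pad (455,226). None of these are to be touched.

The die_short is the dark one at (300,190), and pad_long is the white one at (391,190).

```bash
cat >> h.py <<'E'
def rect(P):
    P=np.asarray(P,np.float32); (c,s,a)=cv2.minAreaRect(P)
    b=cv2.boxPoints((c,s,a)); e=[b[1]-b[0],b[2]-b[1]]; e=max(e,key=np.linalg.norm)
    return np.round(c,1),np.round(sorted(s),1),round(float(np.degrees(np.arctan2(e[1],e[0]))%180),1)
E
python3 - <<'E'
from h import *
z=np.load('top0.npz'); im,X=z['im'],z['X']; hsv=cv2.cvtColor(im,cv2.COLOR_RGB2HSV)
print('table z',np.median(X[300:330,200:400,2]),X[300:330,200:400,2].std())
D=dict(die_long=(389,262),die_short=(300,190),die_strip=(130,268),die_round=(219,256),but1=(167,227),but2=(259,228),yel=(348,229))
for k,(u,v) in D.items():
    r=32
    W=X[v-r:v+r,u-r:u+r]; 
    for nm,lo,hi in (('plate',7,20),('top',44,60)):
        m=((W[...,2]>lo)&(W[...,2]<hi)).astype(np.uint8)
        n,l,st,_=cv2.connectedComponentsWithStats(m)
        if n<2: continue
        i=np.argmax([ (st[j,4] if (abs(np.argwhere(l==j).mean(0)-r).max()<14) else 0) for j in range(1,n)])+1
        P=W[l==i]; print(k,nm,len(P),np.round(P.mean(0),1),*rect(P[:,:2]))
for k,(u,v) in dict(pad_long=(391,190),pad_short=(213,202),pad_strip=(302,269),pad_round=(134,196)).items():
    r=36; s=np.s_[v-r:v+r,u-r:u+r]; W=X[s]; m=((hsv[s][...,1]<40)&(hsv[s][...,2]>185)).astype(np.uint8)
    n,l,st,_=cv2.connectedComponentsWithStats(m); i=1+np.argmax(st[1:,4]); P=W[l==i]; print(k,len(P),np.round(P.mean(0),1),*rect(P[:,:2]))
big=cv2.resize(im[140:300,80:440],None,fx=2.2,fy=2.2,interpolation=cv2.INTER_CUBIC); save(big,'crop1.png')
E
```

```text
table z -1.0678102369577502 63.701485597795404
die_long plate 217 [ 451.1 -263.5   10.9] [ 453.1 -267.3] [28. 47.] 119.7
die_long top 76 [ 468.1 -294.3   50.7] [ 468.  -294.8] [12.  25.8] 116.9
die_short plate 215 [629.3 -92.9  11.3] [630.5 -92.5] [25.9 72. ] 48.0
die_short top 69 [630.1 -92.4  50.4] [630.6 -92.7] [12.1 26.1] 48.1
die_strip plate 480 [448.4 283.8  11. ] [448.8 286.8] [33.  90.9] 127.7
die_strip top 84 [448.9 285.7  50.3] [449. 287.] [12.5 26.1] 128.5
die_round plate 331 [478.2  86.9  11. ] [478.2  88.5] [49.1 51.8] 90.8
die_round top 75 [478.7  87.9  50.5] [478.9  88.1] [12.3 25.6] 167.8
but1 plate 16 [537.3 196.   13.1] [538.1 196.6] [10.5 24. ] 158.5
but2 plate 126 [540.8  -1.1  11.7] [540.8  -1.1] [26.5 27.4] 150.1
yel plate 10 [ 535.4 -196.5   13.3] [ 535.7 -196.5] [ 4.7 19.3] 29.3
pad_long 585 [ 630.8 -303.5    9.6] [ 571.4 -193.9] [103.2 379. ] 118.1
pad_short 486 [601.  104.    6.8] [522.1  56.2] [ 95.7 257.2] 31.0
pad_strip 489 [450.1 -98.4   4.9] [450.5 -99.5] [ 52.7 106.7] 100.4
pad_round 438 [613.8 285.8   8.9] [552.6 129.5] [ 83.4 421.1] 68.5
```

View pics/crop1.png

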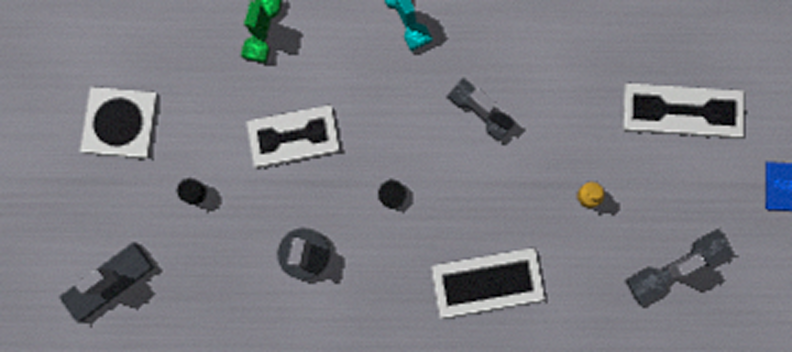

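```bash
cat > pads.py <<'E'
from h import *
PAD=dict(pad_long=(391,190),pad_short=(213,202),pad_strip=(302,269),pad_round=(134,196))
if __name__=='__main__':
  z=np.load('top0.npz'); im,X=z['im'],z['X']
  g=cv2.cvtColor(im,cv2.COLOR_RGB2GRAY)
  for k,(u,v) in PAD.items():
    r=36; s=np.s_[v-r:v+r,u-r:u+r]; W=X[s]; m=((W[...,2]>2.5)&(W[...,2]<9)).astype(np.uint8)
    n,l,st,_=cv2.connectedComponentsWithStats(m,connectivity=4); i=1+np.argmax(st[1:,4]); M=(l==i); P=W[M]; print(k,len(P),np.round(P.mean(0),1),*rect(P[:,:2]))
    M2=cv2.erode(M.astype(np.uint8),np.ones((5,5)))>0
    B=M2&(g[s]<70); P=W[B]; print('  silh',len(P),np.round(P.mean(0),1),*rect(P[:,:2]))
  u,v=389,262; W=X[v-34:v+34,u-34:u+34]; M=(W[...,2]>6)&(W[...,2]<60); P=W[M]; print('long',np.round(P.mean(0),1),*rect(P[:,:2]))
E
python3 pads.py
```

```text
pad_long 1096 [ 631.8 -306.7    5.3] [ 632.1 -306.6] [ 50.5 124.8] 86.5
  silh 173 [ 631.2 -309.5    5.5] [ 632.2 -306.5] [ 26.1 105.3] 86.4
pad_short 797 [600.9 103.6   5.3] [601.9 103.9] [52.  89.5] 101.7
  silh 45 [601.8  98.9   5.3] [601.7 104.5] [20.6 66.9] 104.2
pad_strip 1117 [450.2 -99.5   5.2] [ 451.3 -100.1] [ 56.2 110.7] 99.7
  silh 166 [447.2 -93.    5.5] [450.1 -98.9] [29.5 87.4] 101.6
pad_round 858 [614.2 286.2   5.2] [614.6 287.4] [71.3 72.9] 86.2
  silh 88 [614.8 290.1   5.3] [614.9 290. ] [32.  47.5] 17.3
long [ 467.6 -293.3   18. ] [ 468.3 -295.6] [ 28.1 111.4] 118.5
```

Call:
{"op": "arm_command", "data": {"increments": [[1,0.5,-0.5,0,0.03],[1,0.55,-1,0,0.06],[1,0.55,-1,0,0.06]], "grip_force": 40}}

```text
time: 0.48
position: [333.8, 496.1, 222.0]
orientation: [0.016, 1.0, -0.002, 0.0]
wrist_force: [-0.1, 0.5, -0.6]
finger_gap: 1.002
gripper_force: 0.0
```

Call:
{"op": "arm_command", "data": {"increments": [[1,0.5,-0.5,0,0],[1,0.5,-1,0,0],[1,0.5,-1,0,0]]}}

```text
time: 0.85
position: [392.6, 376.8, 222.3]
orientation: [0.017, 1.0, -0.001, -0.0]
wrist_force: [-0.2, 1.0, -0.1]
finger_gap: 0.997
gripper_force: 0.0
```

Call:
{"op": "arm_command", "data": {"increments": [[1,0.25,-0.4,0,-0.028],[1,0.482,-0.781,0,-0.056],[1,0.482,-0.781,0,-0.084],[1,0.482,-0.781,0,-0.112],[1,0.482,-0.781,0,-0.139],[1,0.482,-0.781,0,-0.139],[1,0.482,-0.781,0,-0.139]]}}

```text
time: 1.72
position: [448.6, 287.9, 222.5]
orientation: [0.433, 0.901, 0.0, -0.0]
wrist_force: [-0.3, 1.5, 0.2]
finger_gap: 1.0
gripper_force: 0.0
```

```bash
cat > w.py <<'E'
from h import *
import sys
def look(f=None,view=True):
    s=status.read_state(); im,d,p=grab('wrist'); X=xyz(d,p)
    o=s['orientation']; print('t',round(s['time'],2),'tcp',np.round(s['position'],1),'toolx',round(np.degrees(2*np.arctan2(o[1],o[0]))%180,2),'Fz',np.round(s['wrist_force'],1),'gap',round(s['finger_gap'],3))
    if f: save(im,f)
    return im,X
def comps(X,lo,hi,minn=150):
    m=((X[...,2]>lo)&(X[...,2]<hi)).astype(np.uint8)
    n,l,st,ce=cv2.connectedComponentsWithStats(m,connectivity=4)
    for j in range(1,n):
        if st[j,4]>minn:
            P=X[l==j]; print(f' z{lo}-{hi} px',np.round(ce[j]),st[j,4],'mean',np.round(P.mean(0),1),'rect',*rect(P[:,:2]))
if __name__=='__main__':
    im,X=look(sys.argv[1]); comps(X,44,60); comps(X,8,18); comps(X,3,8,1000)
E
python3 w.py w1.png
```

```text
t 1.73 tcp [448.6 287.9 222.5] toolx 128.63 Fz [-0.3  1.5  0.2] gap 1.0
 z44-60 px [287. 191.] 316 mean [447.  288.4  51.7] rect [447.3 288. ] [11.1 25.7] 128.4
 z44-60 px [200. 339.] 299 mean [476.7  91.2  50.3] rect [477.6  89.9] [12.9 26.2] 170.2
 z8-18 px [288. 181.] 1896 mean [445.8 290.2  11.9] rect [447.8 288. ] [31.3 90.2] 128.0
 z8-18 px [219. 323.] 323 mean [490.7  95.7  12.1] rect [492.   95.2] [25.5 37. ] 141.7
```

View pics/w1.png

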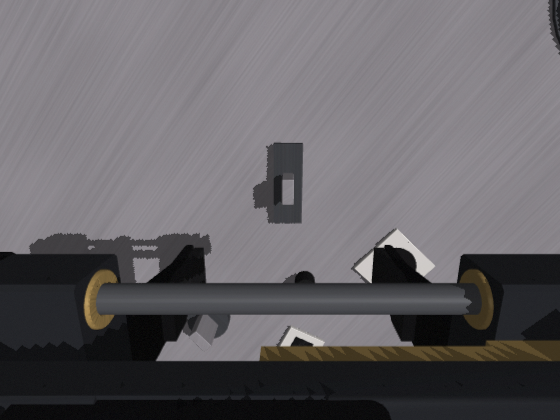

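The wrist view shows the strip die at (287,191). It agrees with the top camera to about 1.5 mm, so I'll descend and grip.

Call:
{"op": "arm_command", "data": {"increments": [[1,0,0,-0.4,0],[1,0,0,-0.8,0],[1,0,0,-1,0]]}}

```text
time: 2.15
position: [447.7, 286.4, 100.1]
orientation: [0.434, 0.901, -0.002, -0.001]
wrist_force: [0.1, 0.9, 0.6]
finger_gap: 0.997
gripper_force: 0.0
```

Call:
{"op": "arm_command", "data": {"increments": [[0.6,-0.005,0.003,-0.35,0],[0.5,-0.005,0.003,-0.55,0],[0.4,-0.005,0.003,-0.67,0],[0,-0.005,0.003,-0.67,0],[0,-0.005,0.003,-0.67,0],[0,-0.005,0.003,-0.67,0],[0,-0.005,0.003,-0.67,0],[0,-0.005,0.003,-0.67,0]]}}

```text
time: 3.15
position: [448.6, 287.5, 22.5]
orientation: [0.435, 0.9, 0.0, 0.0]
wrist_force: [-0.8, 0.3, -0.5]
finger_gap: 0.173
gripper_force: 0.0
```

Call:
{"op": "arm_command", "data": {"increments": [[0,0,0,0,0],[0,0,0,0,0],[0,0,0,0,0]]}}

```text
time: 3.52
position: [448.4, 287.4, 22.4]
orientation: [0.435, 0.9, 0.0, -0.0]
wrist_force: [-1.1, -0.3, 4.1]
finger_gap: 0.134
gripper_force: 40.0
```

Call:
{"op": "arm_command", "data": {"increments": [[0,0,0,0.2,0],[0,0,0,0.6,0],[0,0,0,1,0],[0,0,0,1,0]]}}

```text
time: 4.03
position: [450.6, 288.8, 145.3]
orientation: [0.435, 0.9, 0.004, 0.002]
wrist_force: [0.6, 0.6, -3.3]
finger_gap: 0.134
gripper_force: 40.0
```

Call:
{"op": "arm_command", "data": {"increments": [[0,0,-0.5,0.1,-0.02],[0,0,-1,0.1,-0.04],[0,0,-1,0.1,-0.06]]}}

```text
time: 4.4
position: [447.0, 161.3, 152.4]
orientation: [0.601, 0.799, -0.003, -0.0]
wrist_force: [-0.1, 0.2, -1.7]
finger_gap: 0.134
gripper_force: 40.0
```

Call:
{"op": "arm_command", "data": {"increments": [[0,0,-0.5,0,-0.017],[0,0,-1,0,-0.017],[0,0,-1,0,-0.017]]}}

```text
time: 4.78
position: [446.6, 42.2, 152.6]
orientation: [0.642, 0.767, -0.002, -0.001]
wrist_force: [0.7, 1.0, -2.1]
finger_gap: 0.132
gripper_force: 40.0
```

Call:
{"op": "arm_command", "data": {"increments": [[0,0,-0.4,0,0],[0,0,-0.4,0,0],[0,0,-0.4,0,0]]}}

```text
time: 5.15
position: [447.8, 0.3, 153.2]
orientation: [0.638, 0.77, -0.0, -0.001]
wrist_force: [-0.2, 0.4, -3.3]
finger_gap: 0.14
gripper_force: 40.0
```

```bash
python3 w.py w2.png
```

```text
t 5.15 tcp [4.478e+02 3.000e-01 1.532e+02] toolx 100.74 Fz [-0.2  0.4 -3.3] gap 0.14
 z44-60 px [350. 105.] 622 mean [477.2  88.8  51.7] rect [477.6  88.9] [12.  26.1] 168.9
 z44-60 px [468. 340.] 422 mean [629.3 -88.7  50.3] rect [630.3 -89.8] [13.1 22.1] 50.1
 z8-18 px [341. 106.] 2305 mean [476.1  89.1  12. ] rect [477.6  89. ] [51.3 51.6] 163.8
 z8-18 px [385. 217.] 726 mean [5.39e+02 4.00e-01 1.22e+01] rect [ 5.394e+02 -3.000e-01] [27.9 28.5] 103.6
 z8-18 px [545. 270.] 519 mean [706.3 -22.8  11.5] rect [708.3 -23.4] [22.4 25.9] 114.1
 z3-8 px [482. 113.] 6150 mean [599.1 106.3   6.1] rect [600.3 104.7] [51.4 90.1] 101.6
```

View pics/w2.png

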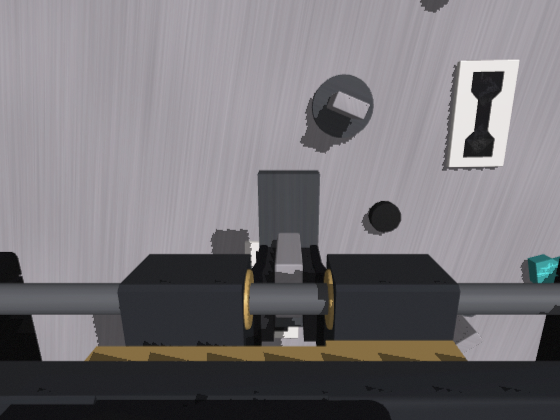

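The wrist view faces +y, so pad_strip is hidden behind the gripper. I'll get the pads from the saved scene image as a second measurement.

Run:
```python
from h import *
z=np.load('scene0.npz'); im,X=z['im'],z['X']; t=np.load('top0.npz')
g=cv2.cvtColor(im,cv2.COLOR_RGB2GRAY)
S=dict(pad_long=(175,226),pad_short=(351,231),pad_strip=(271,176),pad_round=(431,241))
for k,(u,v) in S.items():
    r=33; s=np.s_[v-r:v+r,u-r:u+r]; W=X[s]; m=((W[...,2]>2.5)&(W[...,2]<9.5)).astype(np.uint8)
    n,l,st,_=cv2.connectedComponentsWithStats(m,connectivity=4); i=1+np.argmax(st[1:,4]); P=W[l==i]; print(k,len(P),np.round(P.mean(0),1),*rect(P[:,:2]))
for k,(u,v) in dict(long=(192,165),short=(266,222),strip=(430,180),round=(347,180)).items():
    W=X[v-25:v+25,u-25:u+25]; m=(W[...,2]>46)&(W[...,2]<58); P=W[m]; print('die',k,m.sum(),np.round(P.mean(0),1),*rect(P[:,:2]))
# sub-pixel orientation of pads in top image via white/dark contour
im,X=t['im'],t['X']
p=camera_params('top'); f=210/np.tan(np.radians(p['fov_y'])/2); R=np.array(p['R']); C=-R.T@np.array(p['t'])
g=cv2.resize(cv2.cvtColor(im,cv2.COLOR_RGB2GRAY),None,fx=4,fy=4,interpolation=cv2.INTER_CUBIC)
for k,(u,v) in dict(pad_long=(391,190),pad_short=(213,202),pad_strip=(302,269),pad_round=(134,196)).items():
    r=144; s=g[4*v-r:4*v+r,4*u-r:4*u+r]; m=(s>150).astype(np.uint8)
    cs,h=cv2.findContours(m,cv2.RETR_CCOMP,cv2.CHAIN_APPROX_NONE)
    o=max((i for i in range(len(cs)) if h[0][i][3]<0),key=lambda i:cv2.contourArea(cs[i]))
    ins=max((i for i in range(len(cs)) if h[0][i][3]==o),key=lambda i:cv2.contourArea(cs[i]))
    for i in (o,ins):
        q=cs[i][:,0].astype(float); px=(q[:,0]+4*u-r+.5)/4-.5; py=(q[:,1]+4*v-r+.5)/4-.5
        D=np.stack([(px-p['cx'])/f,(py-p['cy'])/f,np.ones(len(px))],-1)@R
        P=C+D*((6-C[2])/D[:,2])[:,None]; print('img',k,*rect(P[:,:2]))
```

```text
pad_long 853 [ 636.6 -306.8    5.3] [ 635.  -308.6] [ 54.8 129. ] 86.7
pad_short 613 [605.6 103.7   5.3] [606.1 103.5] [54.  91.4] 101.7
pad_strip 595 [455.3 -99.4   5.1] [453.9 -98.8] [ 62.3 109.4] 100.8
pad_round 689 [619.3 285.7   5.3] [618.3 285.9] [70.1 75.2] 175.9
die long 49 [ 473.  -295.9   50. ] [ 472.4 -295.5] [14.2 26.4] 116.6
die short 63 [635.4 -92.5  50.4] [634.3 -92.3] [12.9 27.2] 49.3
die strip 50 [453.4 285.4  49.8] [452.1 286.3] [13.  26.5] 124.6
die round 46 [483.6  87.7  49.9] [484.2  87.8] [11.8 31.9] 170.9
img pad_long [ 632.3 -305.4] [ 50.5 126.1] 86.6
img pad_long [ 631.8 -306.8] [ 31.1 112.3] 86.7
img pad_short [601.5 104.8] [50.8 91.9] 101.7
img pad_short [601.1 104.6] [28.5 74.9] 101.7
img pad_strip [450.5 -98.7] [ 54.8 108.9] 100.3
img pad_strip [450.1 -99.2] [34.9 92.4] 100.3
img pad_round [614.6 287.6] [70.8 70.9] 85.1
img pad_round [614.2 287. ] [53.  53.2] 60.0
```

Call:
{"op": "arm_command", "data": {"increments": [[0,0.012,-0.4,0,-0.001],[0,0.012,-0.815,0,-0.001],[0,0.012,-0.815,-0.3,-0.001],[0,0.012,-0.815,-0.7,-0.001],[0,0.012,-0.815,-0.8,-0.001],[0,0.012,-0.815,-0.9,-0.001],[0,0.012,-0.815,-0.9,-0.001]]}}

```text
time: 6.08
position: [450.4, -98.0, 46.4]
orientation: [0.64, 0.768, 0.0, 0.0]
wrist_force: [-0.6, -0.1, -1.3]
finger_gap: 0.136
gripper_force: 40.0
```

Call:
{"op": "arm_command", "data": {"increments": [[0,0,0,-0.07,0],[0,0,0,-0.11,0],[0,0,0,-0.135,0],[0,0,0,-0.148,0],[0,0,0,-0.148,0],[0,0,0,-0.148,0]]}}

```text
time: 6.82
position: [449.9, -98.4, 28.5]
orientation: [0.64, 0.768, 0.0, 0.0]
wrist_force: [0.3, -0.3, -3.0]
finger_gap: 0.132
gripper_force: 40.0
```

Call:
{"op": "arm_command", "data": {"increments": [[0,0,0,-0.004,0],[0,0,0,-0.004,0],[0.4,0,0,-0.004,0],[0.4,0,0,-0.004,0],[0.4,0,0,-0.004,0],[0.4,0,0,-0.004,0]]}}

```text
time: 7.58
position: [449.9, -98.4, 27.9]
orientation: [0.64, 0.768, 0.0, 0.0]
wrist_force: [0.1, 0.1, -1.3]
finger_gap: 0.391
gripper_force: 0.0
```

Call:
{"op": "arm_command", "data": {"increments": [[0.4,0,0,0.2,0],[0.4,0,0,0.6,0],[0.4,0,0,1,0],[0.4,0,0,1,0]]}}

```text
time: 8.07
position: [452.5, -98.8, 151.1]
orientation: [0.64, 0.768, 0.003, 0.003]
wrist_force: [-0.5, 0.5, 0.1]
finger_gap: 0.394
gripper_force: 0.0
```

Call:
{"op": "arm_command", "data": {"increments": [[0.4,0.07,-0.5,0.2,0.025],[0.4,0.148,-1,0.2,0.049],[0.4,0.148,-1,0.2,0.049]]}}

```text
time: 8.45
position: [466.8, -223.3, 171.5]
orientation: [0.518, 0.855, -0.001, 0.0]
wrist_force: [-0.3, 0.1, -0.2]
finger_gap: 0.398
gripper_force: 0.0
```

Call:
{"op": "arm_command", "data": {"increments": [[0.4,0,-0.4,0,0],[0.4,0,-0.636,0,0],[0.4,0,-0.636,0,0],[0.4,0,-0.636,0,0]]}}

```text
time: 8.95
position: [467.4, -292.8, 170.8]
orientation: [0.515, 0.857, 0.0, -0.001]
wrist_force: [0.1, -0.2, 0.1]
finger_gap: 0.403
gripper_force: 0.0
```

```bash
cat >> w.py <<'E'
    comps(X,14.5,24)
E
python3 w.py w3.png
```

```text
t 8.95 tcp [ 467.4 -292.8  170.8] toolx 118.06 Fz [ 0.1 -0.2  0.1] gap 0.403
 z44-60 px [288. 207.] 430 mean [ 466.9 -294.    51.6] rect [ 467.2 -294.7] [11.3 25.9] 118.1
 z8-18 px [364.  39.] 152 mean [ 459.5 -141.4   14. ] rect [ 457.7 -141.7] [ 3.9 31.8] 14.1
 z8-18 px [528.  94.] 896 mean [ 613.  -110.3   12.1] rect [ 617.  -106.4] [26.1 35.1] 47.7
 z8-18 px [288. 160.] 1176 mean [ 450.2 -262.7   12. ] rect [ 451.5 -265.2] [27.5 42.2] 118.0
 z8-18 px [288. 236.] 826 mean [ 486.6 -329.1   11.8] rect [ 485.6 -327.7] [28.  35.2] 119.9
 z3-8 px [363.  33.] 1815 mean [ 456.9 -135.5    6. ] rect [ 454.8 -127. ] [52.3 54.3] 10.5
 z3-8 px [443. 240.] 1466 mean [ 629.  -260.7    6. ] rect [ 633.4 -267.5] [47.3 50.4] 176.7
 z3-8 px [298. 330.] 1611 mean [ 549.2 -423.9    5.9] rect [ 546.7 -425. ] [40.7 75.6] 27.8
 z14.5-24 px [370.  19.] 1599 mean [ 455.8 -127.2   18.1] rect [ 454.9 -125.2] [32.3 35. ] 100.2
 z14.5-24 px [399. 149.] 293 mean [ 534.3 -206.2   21.5] rect [ 538.  -205.6] [22.2 25.4] 104.3
```

View pics/w3.png

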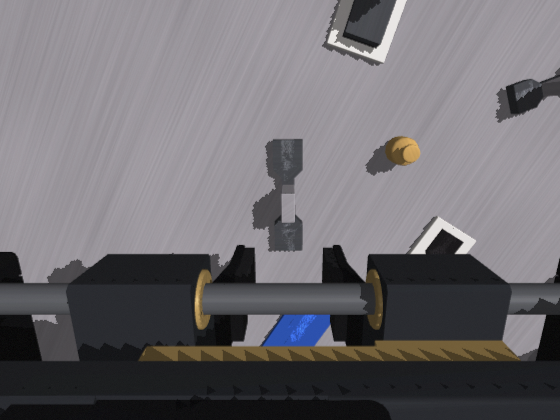

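The wrist view shows the long die under the tool at (288,207), and the strip die sitting in its pad's silhouette at (370,19). I'll descend and grip.

Call:
{"op": "arm_command", "data": {"increments": [[0.4,-0.003,0,-0.4,0],[0.4,-0.003,0,-0.8,0],[0.4,-0.003,0,-1,0]]}}

```text
time: 9.38
position: [466.3, -291.8, 49.4]
orientation: [0.514, 0.858, 0.0, -0.002]
wrist_force: [-0.3, -0.3, 0.6]
finger_gap: 0.399
gripper_force: 0.0
```

Call:
{"op": "arm_command", "data": {"increments": [[0.4,0,0,-0.15,0],[0.4,0,0,-0.248,0],[0,0,0,-0.248,0],[0,0,0,-0.248,0],[0,0,0,-0.248,0],[0,0,0,-0.248,0],[0,0,0,-0.248,0],[0,0,0,-0.248,0]]}}

```text
time: 10.38
position: [467.8, -295.1, 23.0]
orientation: [0.515, 0.857, 0.0, 0.001]
wrist_force: [-0.3, 1.2, 5.9]
finger_gap: 0.132
gripper_force: 40.0
```

Call:
{"op": "arm_command", "data": {"increments": [[0,0,0,0.2,0],[0,0,0,0.6,0],[0,0.4,-0.05,1,-0.025],[0,0.8,-0.098,1,-0.05],[0,1,-0.098,1,-0.075],[0,1,-0.098,1,-0.087]]}}

```text
time: 11.12
position: [589.0, -304.6, 140.5]
orientation: [0.727, 0.686, -0.0, -0.001]
wrist_force: [-1.3, -0.0, -3.8]
finger_gap: 0.14
gripper_force: 40.0
```

Call:
{"op": "arm_command", "data": {"increments": [[0,0.364,0,0,0],[0,0.364,0,-0.3,0],[0,0.364,0,-0.6,0],[0,0.364,0,-0.8,0],[0,0.364,0,-0.8,0]]}}

```text
time: 11.75
position: [628.5, -304.8, 42.6]
orientation: [0.727, 0.686, -0.001, -0.003]
wrist_force: [0.5, 0.7, -2.7]
finger_gap: 0.132
gripper_force: 40.0
```

Call:
{"op": "arm_command", "data": {"increments": [[0,0,0,-0.07,0],[0,0,0,-0.11,0],[0,0,0,-0.135,0],[0,0,0,-0.148,0],[0,0,0,-0.152,0],[0,0,0,-0.152,0]]}}

```text
time: 12.5
position: [631.2, -306.5, 29.1]
orientation: [0.727, 0.686, 0.0, 0.0]
wrist_force: [-3.3, 2.0, 6.0]
finger_gap: 0.133
gripper_force: 40.0
```

Call:
{"op": "arm_command", "data": {"increments": [[0,0,0,0.004,0],[0.4,0,0,0.004,0],[0.4,0,0,0.004,0],[0.4,0,0,0.004,0],[0.4,0,0,0.1,0],[0.4,0,0,0.5,0],[0.4,0,0,1,0],[0.4,0,0,1,0]]}}

```text
time: 13.5
position: [634.0, -309.2, 155.0]
orientation: [0.728, 0.686, 0.002, 0.006]
wrist_force: [0.7, -1.3, -1.0]
finger_gap: 0.401
gripper_force: 0.0
```

```bash
cat > chk.py <<'E'
from w import *
from pads import PAD
import sys
im,d,p=grab('top'); X=xyz(d,p); f=210/np.tan(np.radians(p['fov_y'])/2); np.savez('chk.npz',im=im,X=X)
for k in sys.argv[1:]:
    u,v=PAD[k]; r=36; W=X[v-r:v+r,u-r:u+r]
    for nm,lo,hi in (('pad+die',2.5,9),('plate',14,24),('fin',48,66)):
        m=((W[...,2]>lo)&(W[...,2]<hi)).astype(np.uint8); n,l,st,_=cv2.connectedComponentsWithStats(m,connectivity=4)
        if n<2: print(k,nm,'none'); continue
        i=1+np.argmax(st[1:,4]); P=W[l==i]; print(k,nm,len(P),np.round(P.mean(0),1),*rect(P[:,:2]))
E
python3 chk.py pad_strip pad_long; python3 w.py w4.png
```

```text
pad_strip pad+die 541 [ 449.7 -100.3    5.1] [ 449.6 -100.1] [ 55.4 108. ] 100.1
pad_strip plate 499 [450.4 -98.2  17.1] [450.5 -98.4] [31.9 89.7] 100.2
pad_strip fin 71 [450.4 -98.   57. ] [450.4 -98.2] [11.6 25.8] 99.8
pad_long pad+die 414 [ 632.6 -285.7    5.3] [ 632.7 -293.7] [52.3 98.1] 87.9
pad_long plate 210 [ 632.8 -275.1   17.3] [ 632.4 -290.8] [27.5 79. ] 88.0
pad_long fin 79 [ 630.6 -306.2   56.3] [ 631.3 -306.8] [12.2 25.8] 85.1
t 13.55 tcp [ 632.4 -307.7  151.7] toolx 86.65 Fz [ 0.5  1.2 -0.9] gap 0.402
 z44-60 px [505. 210.] 800 mean [ 805.7 -317.5   52.3] rect [ 809.4 -320.7] [22.1 60.6] 65.1
 z44-60 px [286. 210.] 534 mean [ 631.1 -304.7   57.1] rect [ 631. -306.] [11.2 26. ] 86.6
 z44-60 px [544. 249.] 645 mean [ 842.8 -352.9   51.4] rect [ 842.4 -350. ] [14.7 45.8] 35.6
 z8-18 px [54.  7.] 259 mean [ 458.8 -141.6   13. ] rect [ 457.8 -141.7] [ 3.2 32.9] 13.5
 z8-18 px [448.  69.] 625 mean [ 770.  -206.    14.7] rect [ 770.1 -207.9] [ 4.7 98.9] 80.9
 z8-18 px [480. 201.] 301 mean [ 808.  -319.3   13.2] rect [ 811.4 -321.4] [19.5 54. ] 64.8
 z8-18 px [526. 221.] 173 m
[... 400 characters left out ...]
[ 457.2 -141. ] [ 7.9 33.1] 0.3
 z14.5-24 px [455.  67.] 1767 mean [ 773.  -205.1   20.3] rect [ 775.1 -206. ] [ 13.9 104.5] 77.5
 z14.5-24 px [476.  70.] 520 mean [ 789.  -209.    22.1] rect [ 788.5 -211.3] [13.  99.5] 77.9
 z14.5-24 px [172.  87.] 378 mean [ 545.2 -206.8   21.6] rect [ 541.9 -205.5] [22.2 25.5] 79.8
 z14.5-24 px [286. 158.] 1384 mean [ 633.  -269.6   18. ] rect [ 632.9 -272.5] [27.7 42.6] 85.9
 z14.5-24 px [484. 202.] 305 mean [ 808.  -318.6   19.2] rect [ 811.3 -320.7] [18.7 54.6] 63.2
 z14.5-24 px [530. 223.] 304 mean [ 851.1 -340.9   19.7] rect [ 850.4 -340.5] [ 8.  36.1] 62.5
 z14.5-24 px [286. 241.] 936 mean [ 628.8 -345.6   17.8] rect [ 628.7 -344. ] [27.9 34.7] 87.0
```

View pics/w4.png

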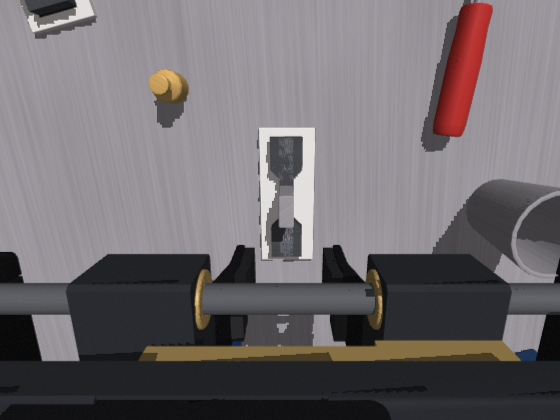

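Both placed dies are within about 1 mm of their pads. In the wrist view the long die sits centred on its pad at (286,195). Next is die_short.

Call:
{"op": "arm_command", "data": {"increments": [[0.4,-0.01,0.5,0.2,-0.03],[0.4,-0.01,1,0.2,-0.06],[0.4,-0.01,1,0.2,-0.09]]}}

```text
time: 13.98
position: [630.4, -178.0, 169.6]
orientation: [0.888, 0.459, -0.0, -0.003]
wrist_force: [-0.5, -0.4, -0.5]
finger_gap: 0.399
gripper_force: 0.0
```

Call:
{"op": "arm_command", "data": {"increments": [[0.4,0,0.4,0,-0.017],[0.4,0,0.787,0,-0.017],[0.4,0,0.787,0,-0.017],[0.4,0,0.787,0,-0.017]]}}

```text
time: 14.48
position: [629.0, -92.4, 170.9]
orientation: [0.912, 0.409, -0.001, -0.0]
wrist_force: [-0.8, -1.0, 0.7]
finger_gap: 0.404
gripper_force: 0.0
```

```bash
python3 w.py w5.png
```

```text
t 14.47 tcp [629.  -92.4 170.9] toolx 48.31 Fz [-0.8 -1.   0.7] gap 0.404
 z44-60 px [319.  41.] 626 mean [731.1 -12.4  51.8] rect [731.5 -12.2] [12.  26.1] 27.4
 z44-60 px [ 12. 163.] 528 mean [481.6  87.   50.8] rect [478.8  88.6] [12.3 25.8] 169.7
 z44-60 px [289. 203.] 431 mean [630.1 -90.9  51.6] rect [629.7 -91.4] [11.3 25.6] 48.1
 z8-18 px [328.  17.] 667 mean [7.56e+02 5.00e-01 1.20e+01] rect [ 7.542e+02 -7.000e-01] [22.2 26.1] 118.6
 z8-18 px [455. 115.] 1347 mean [ 789.3 -138.6   14.9] rect [ 789.1 -160. ] [ 22.3 199.1] 75.3
 z8-18 px [305.  79.] 774 mean [709.2 -23.6  12.1] rect [709.9 -23.3] [23.3 25.9] 117.2
 z8-18 px [ 46. 157.] 1855 mean [482.3  86.1  12.2] rect [478.9  88.2] [50.5 51.6] 56.4
 z8-18 px [289. 167.] 649 mean [646.4 -72.6  11.9] rect [645.6 -73.5] [23.5 25.7] 138.5
 z8-18 px [156. 184.] 710 mean [ 5.409e+02 -3.000e-01  1.240e+01] rect [ 5.401e+02 -2.000e-01] [28.  28.2] 170.4
 z8-18 px [289. 221.] 403 mean [ 611.2 -112.7   11.9] rect [ 613.  -110.8] [22.  25.8] 138.0
 z3-8 px [116.  51.] 6146 mean [600.7 104.8   6.3] rect [600.2 104.7] [50.5 91.2] 101.6
 z14.5-24 px [477. 155.] 2282 mean [ 783.  -179.9   19.4] rect [ 788.8 -163. ] [ 25.7 193.7] 80.3
 z14.5-24 px [ 43. 158.] 157 mean [484.3  85.1  19.4] rect [479.2  83.7] [10.7 27.8] 13.0
 z14.5-24 px [296. 324.] 254 mean [ 543.9 -200.    21.1] rect [ 541.6 -202.9] [20.7 24.5] 136.0
```

Call:
{"op": "arm_command", "data": {"increments": [[0.4,0,0.003,-0.4,0],[0.4,0,0.003,-0.8,0],[0.4,0,0.003,-1,0],[0.4,0,0.003,-1,0]]}}

```text
time: 15.02
position: [627.8, -93.4, 49.9]
orientation: [0.913, 0.408, -0.002, -0.001]
wrist_force: [-0.5, 0.2, -0.4]
finger_gap: 0.397
gripper_force: 0.0
```

Call:
{"op": "arm_command", "data": {"increments": [[0.4,0,0,-0.15,0],[0.4,0,0,-0.244,0],[0,0,0,-0.244,0],[0,0,0,-0.244,0],[0,0,0,-0.244,0],[0,0,0,-0.244,0],[0,0,0,-0.244,0],[0,0,0,-0.244,0]]}}

```text
time: 16.02
position: [630.2, -91.7, 23.2]
orientation: [0.912, 0.409, 0.0, 0.0]
wrist_force: [-0.2, 1.1, 4.4]
finger_gap: 0.131
gripper_force: 40.0
```

Call:
{"op": "arm_command", "data": {"increments": [[0,0,0,0.2,0],[0,0,0,0.6,0],[0,-0.1,0.4,1,0.025],[0,-0.2,0.8,1,0.05],[0,-0.245,0.838,1,0.075],[0,-0.245,0.838,1,0.1]]}}

```text
time: 16.77
position: [599.0, 10.7, 141.8]
orientation: [0.739, 0.674, -0.001, -0.001]
wrist_force: [0.2, -0.3, -2.1]
finger_gap: 0.133
gripper_force: 40.0
```

Call:
{"op": "arm_command", "data": {"increments": [[0,0,0.4,0,0.025],[0,0,0.8,0,0.049],[0,0,0.8,-0.2,0.049],[0,0,0.8,-0.5,0.049],[0,0,0.8,-0.75,0.049],[0,0,0.8,-0.75,0.049]]}}

```text
time: 17.52
position: [597.4, 104.5, 49.7]
orientation: [0.63, 0.777, -0.003, -0.002]
wrist_force: [0.8, -0.4, -2.8]
finger_gap: 0.133
gripper_force: 40.0
```

Call:
{"op": "arm_command", "data": {"increments": [[0,0,0,-0.1,0],[0,0,0,-0.15,0],[0,0,0,-0.18,0],[0,0,0,-0.195,0],[0,0,0,-0.202,0],[0,0,0,-0.202,0],[0,0,0,-0.202,0]]}}

```text
time: 18.4
position: [600.6, 104.9, 29.2]
orientation: [0.63, 0.777, 0.0, 0.0]
wrist_force: [-2.3, -0.1, 6.0]
finger_gap: 0.136
gripper_force: 40.0
```

Call:
{"op": "arm_command", "data": {"increments": [[0,0,0,0.003,0],[0.4,0,0,0.003,0],[0.4,0,0,0.003,0],[0.4,0,0,0.003,0],[0.4,0,0,0.1,0],[0.4,0,0,0.5,0],[0.4,0,0,1,0],[0.4,0,0,1,0]]}}

```text
time: 19.4
position: [604.2, 104.9, 154.4]
orientation: [0.63, 0.777, 0.005, 0.003]
wrist_force: [1.0, -0.4, -0.3]
finger_gap: 0.401
gripper_force: 0.0
```

Call:
{"op": "arm_command", "data": {"increments": [[0.4,-0.4,-0.06,0.2,0.028],[0.4,-0.8,-0.137,0.2,0.056],[0.4,-1,-0.137,0.2,0.084],[0.4,-1,-0.137,0.2,0.112],[0.4,-1,-0.137,0.2,0.14],[0.4,-1,-0.137,0.2,0.168],[0.4,-1,-0.137,0.2,0.188],[0.4,-1,-0.137,0.2,0.188],[0.4,-1,-0.137,0.2,0.188]]}}

```text
time: 20.52
position: [480.2, 88.3, 172.3]
orientation: [0.091, 0.996, -0.0, -0.0]
wrist_force: [0.1, 0.3, -0.4]
finger_gap: 0.396
gripper_force: 0.0
```

```bash
python3 w.py w6.png | head -8; python3 chk.py pad_short
```

```text
t 20.52 tcp [480.2  88.3 172.3] toolx 169.52 Fz [ 0.1  0.3 -0.4] gap 0.396
 z44-60 px [289. 201.] 414 mean [476.5  89.7  51.7] rect [477.4  89.7] [11.2 25.7] 169.1
 z44-60 px [ 70. 210.] 548 mean [448.9 -94.2  56. ] rect [449.6 -97.5] [12.  27.8] 100.0
 z44-60 px [322. 324.] 290 mean [598.8  98.7  55.1] rect [601.   99.8] [12.7 16.2] 102.0
 z8-18 px [289. 190.] 1722 mean [475.3  89.6  12. ] rect [477.8  89.3] [50.7 51.9] 170.3
 z8-18 px [121. 189.] 797 mean [444.3 -67.3  16.4] rect [444.9 -71.6] [32.  38.8] 99.9
 z8-18 px [ 67. 197.] 296 mean [ 442.6 -120.    17.3] rect [ 442.2 -118.1] [10. 52.] 100.5
 z8-18 px [ 79. 219.] 162 mean [ 465.1 -116.4   17.3] rect [ 465.2 -117.2] [ 8.3 28.9] 101.1
pad_short pad+die 466 [598.7 102.5   5.1] [601.3 103.9] [50.3 90.1] 101.8
pad_short plate 107 [606.5  78.9  17.2] [606.4  79.8] [22.8 27. ] 12.0
pad_short fin 74 [600.6 103.3  56.4] [600.8 103.5] [12.3 25.7] 98.6
```

View pics/w6.png

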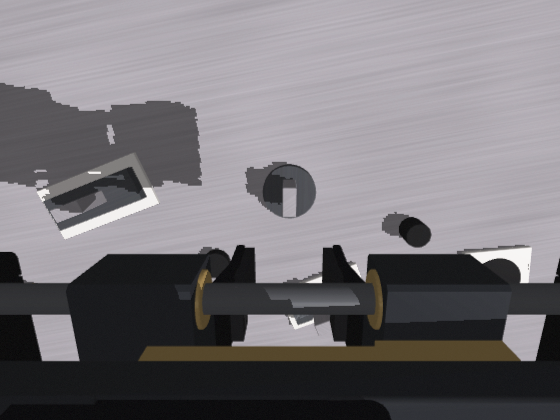

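The wrist view shows the round die below the tool at (289,195). The short die is on its pad, within about 1 mm. Now the round die.

Call:
{"op": "arm_command", "data": {"increments": [[0.4,-0.02,0.004,-0.4,-0.001],[0.4,-0.02,0.004,-0.8,-0.001],[0.4,-0.02,0.004,-1,-0.001],[0.4,-0.02,0.004,-1,-0.001]]}}

```text
time: 21.12
position: [476.6, 88.5, 50.9]
orientation: [0.094, 0.996, -0.001, -0.002]
wrist_force: [-0.3, 0.2, 0.9]
finger_gap: 0.401
gripper_force: 0.0
```

Call:
{"op": "arm_command", "data": {"increments": [[0.4,0,0,-0.15,0],[0.4,0,0,-0.248,0],[0,0,0,-0.248,0],[0,0,0,-0.248,0],[0,0,0,-0.248,0],[0,0,0,-0.248,0],[0,0,0,-0.248,0],[0,0,0,-0.248,0]]}}

```text
time: 22.12
position: [478.4, 89.0, 23.3]
orientation: [0.093, 0.996, 0.0, 0.0]
wrist_force: [-0.9, -0.3, 5.2]
finger_gap: 0.133
gripper_force: 40.0
```

Call:
{"op": "arm_command", "data": {"increments": [[0,0,0,0.2,0],[0,0,0,0.6,0],[0,0,0,1,0],[0,0.25,0.4,1,0],[0,0.5,0.75,1,0],[0,0.65,0.95,1,0],[0,0.65,0.95,1,0]]}}

```text
time: 23.0
position: [555.9, 205.5, 141.4]
orientation: [0.092, 0.996, -0.0, -0.001]
wrist_force: [0.4, -0.7, -3.3]
finger_gap: 0.136
gripper_force: 40.0
```

Call:
{"op": "arm_command", "data": {"increments": [[0,0.25,0.4,0,0],[0,0.48,0.707,0,0],[0,0.48,0.707,-0.2,0],[0,0.48,0.707,-0.5,0],[0,0.48,0.707,-0.75,0],[0,0.48,0.707,-0.75,0]]}}

```text
time: 23.75
position: [610.4, 285.4, 49.2]
orientation: [0.094, 0.996, -0.002, -0.003]
wrist_force: [0.1, 0.3, -2.8]
finger_gap: 0.133
gripper_force: 40.0
```

Call:
{"op": "arm_command", "data": {"increments": [[0,0,0,-0.1,0],[0,0,0,-0.15,0],[0,0,0,-0.18,0],[0,0,0,-0.195,0],[0,0,0,-0.202,0],[0,0,0,-0.202,0],[0,0,0,-0.202,0]]}}

```text
time: 24.62
position: [613.7, 287.9, 29.3]
orientation: [0.093, 0.996, 0.0, 0.0]
wrist_force: [-3.4, -0.3, 5.3]
finger_gap: 0.135
gripper_force: 40.0
```

Call:
{"op": "arm_command", "data": {"increments": [[0,0,0,0.003,0],[0.4,0,0,0.003,0],[0.4,0,0,0.003,0],[0.4,0,0,0.003,0],[0.4,0,0,0.1,0],[0.4,0,0,0.5,0],[0.4,0,0,1,0],[0.4,0,0,1,0]]}}

```text
time: 25.62
position: [617.4, 289.0, 155.4]
orientation: [0.094, 0.996, 0.003, 0.005]
wrist_force: [0.1, 0.6, -0.2]
finger_gap: 0.398
gripper_force: 0.0
```

Call:
{"op": "arm_command", "data": {"increments": [[0.4,-0.4,0.4,0.3,0],[0.4,-0.8,0.8,0.3,0],[0.4,-0.8,0.8,0.3,0],[0.4,-0.8,0.8,0.3,0]]}}

```text
time: 26.12
position: [516.4, 384.8, 184.2]
orientation: [0.092, 0.996, -0.0, -0.0]
wrist_force: [0.0, -0.5, -0.7]
finger_gap: 0.402
gripper_force: 0.0
```

```bash
python3 chk.py pad_strip pad_long pad_short pad_round
python3 - <<'E'
from h import *
z=np.load('chk.npz'); im=z['im']; save(cv2.resize(im[140:300,80:440],None,fx=2.2,fy=2.2,interpolation=cv2.INTER_CUBIC),'end.png')
E
```

```text
pad_strip pad+die 539 [449.8 -99.9   5.1] [450.6 -99.9] [ 54.3 108.2] 100.6
pad_strip plate 506 [450.4 -97.8  17.1] [450.5 -98.4] [32.  89.9] 100.5
pad_strip fin 71 [450.4 -98.   57. ] [450.4 -98.2] [11.7 25.8] 99.9
pad_long pad+die 579 [ 629.5 -302.4    5.1] [ 633.  -308.1] [ 52.7 127. ] 86.7
pad_long plate 388 [ 630.8 -306.    17.3] [ 631.5 -307.2] [ 28.5 111. ] 86.8
pad_long fin 78 [ 630.7 -306.3   56.5] [ 631.4 -306.4] [12.4 26.9] 86.2
pad_short pad+die 463 [599.1 101.7   5.2] [601.3 105. ] [50.4 92.5] 102.3
pad_short plate 112 [606.6  79.2  16.9] [606.3  80. ] [23.9 25.6] 10.5
pad_short fin 74 [600.8 103.1  56. ] [601.4 103.7] [12.2 25.9] 101.0
pad_round pad+die 444 [613.1 282.9   5.2] [615.2 286.2] [71.5 71.9] 85.8
pad_round plate 255 [611.3 280.7  17.2] [613.3 284.1] [46.2 51.4] 155.9
pad_round fin 84 [613.7 285.5  55.8] [614.1 286.2] [12.6 25.8] 169.0
```

View pics/end.png

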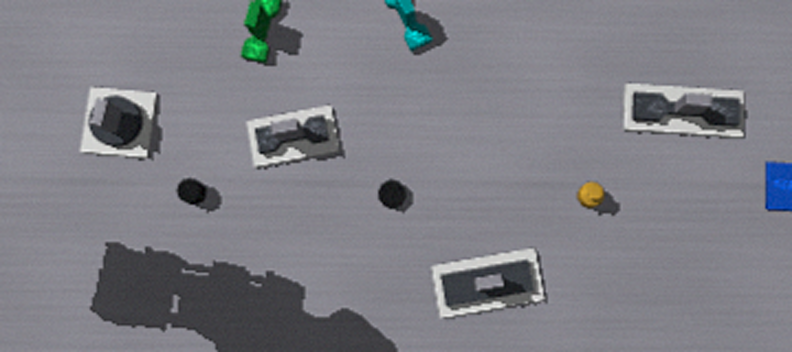

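All four dies are on their own pads: round (115,120), short (292,134), long (688,107) and strip (489,283). Each is within about 1 mm and 1°, and the two buttons at (191,191) and (392,194) have not moved.

```bash
python3 -c "
from workcell import sign_off
print(sign_off())"
```

```text
the job is handed in; nothing more can be done
None
```

All four dies are back on their matching pads, centred to about 1 mm by the cameras; the two buttons were left untouched, and the job was handed in at about 26 s of the 109 s allowed.

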